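Free the hook-latched parts cupboard on the workshop bench

ROBOT

A 7-joint arm with a two-finger parallel gripper is mounted at the origin on the work surface. World frame = base frame: x ahead of the robot, y to its left, z up, the work surface at z = 0. Lengths are in m, angles in degrees, forces in N, time in s.
With the tool pointing down it reaches from about 0.425 to 0.875 m from the base axis. Payload 4.7 kg.
Tool frame: the origin (TCP) lies at the very end of the fingers, on their centre line; the grasp point (between the pads) lies 19 mm behind it; z points along the fingers, y is the direction in which the jaws open and shut (so a half turn about z gives the same grasp; the last joint's range is limited). The gripper opens to 87 mm and grips with 3 to 60 N. Pads are 19 mm wide; open, the fingers measure 117 mm over their backs; the gripper's body (75 mm by 190 mm) begins 51 mm behind the grasp point.
Start: joints at [65.438, 18.392, -4.016, 83.108, 1.295, 78.541, -3.26], TCP at [0.278, -0.587, 0.223] pointing down, gripper open.
Joint ranges: [-163.93, 163.93], [-17.29, 119.83], [-79.2, 71.16], [3.27, 140.29], [-89.18, 269.18], [5.43, 117.66], [-154.24, 154.24]. Speed limits (degrees/s): [147.25, 147.25, 180, 180, 180, 180, 180].

INTERFACE

Orientations are given as [roll, pitch, yaw] about the fixed x, y, z axes, in that order (R = Rz(yaw) Ry(pitch) Rx(roll)).
In Python, from cell import monitor, imaging, ticket, spot_in, pinpoint gives the robot as it stands.
- The arm moves only by the tool servo_tool, never from a script. Its argument "targets" is a list of rows, each a list of 5 numbers: the opening in per cent of the stroke, from 0 (shut) to 100 (fully open), then the shift along the tool's x, y, z in m, then the turn about the tool's z in rad. In form: [[grip, dx, dy, dz, turn], ...]. A call has 1 to 5 rows; each row is the pose to reach, as a shift and turn from the pose commanded when the call began, along the tool's axes at that moment; what a row does not reach only later rows make up. A row lasts 1/8 s, in which the tool goes at most 62.5 mm and 10.7 degrees, less where a joint would pass 70% of its speed; a pose out of reach is approached as far as the arm can. A call with a gripper value outside its range is refused whole. The fingers move at their own pace and stop on an object; "grip_force" is the grip in N (left out, the last holds). Time passes only in rows, so rows that repeat a pose let the fingers close. It gives the time, the measured TCP pose, the force and the opening at its end, in the units of the state.
- monitor.get_obs(): the state, without advancing time (a new reading comes with each control period).
- imaging.read_camera(name): name is "scene" or "top" or "wrist"; returns a dict with "frame" (400x640x3 uint8, blue, green, red), "depth" (400x640 float32, m along the optical axis (not along the pixel's ray), 0 where there is no reading), "K" (3x3 intrinsics, pixels), "world_from_camera" (4x4, takes a point from camera to world coordinates). Camera axes: x right, y down, z forward; pixel columns grow to the right and rows downward; lengths in m; the calibration is good to about 2 mm. The wrist camera is an equidistant fisheye: a pixel r from the principal point sees the ray r / f radians off the axis. A picture is of the moment at which its call begins.
- ticket.sign_off(): hands the job in, once; it reports no verdict.
Trained networks look in the newest picture that a camera, given by its name, has taken for a name from the list of things; names that differ only in an ending like _2 or _b are one class to them, and where a whole thing is asked for, a point or a joint stands for the part that bears it (a point fixed in the world has none). Each returns a list of dicts, best first, with "confidence" (0 to 1); they miss things now and then, are a little off and sometimes report something else, mostly with a low value. They report only what shows in the picture. A call takes as long as a camera call. They do not tell look-alikes from the thing itself.
- spot_in(camera, label): "at" ([column, row] in pixels, amid what is visible of it).
- pinpoint(camera, label): "at" ([column, row] in pixels: a listed point, or the origin of a listed thing).
The state is a dict: "time_s": time; "qpos": joint angles; "joint_velocities": joint speeds; "effort": joint torques, N m; "tool_pos": TCP position; "tool_rot": TCP orientation; "force": force on the tool from outside, world axes, zero at the start; "wrist_torque": the same for the moment, N m; "grip_width": finger opening in m.
Only numpy, scipy, OpenCV 4.12 (cv2) and the standard library are available. Lean on these libraries where they do the work, as an engineer would, in place of code of your own. Each camera call takes 0.05 s, during which the arm holds its last target.

TASK

First pick up the steel pipe adaptor that stands in the way of the cupboard door and stand it upright on the floor of the white crate. Then reach down with the fingers through the narrow gap at the top of the ajar door, press the sprung safety hook down and, keeping it down, draw the door past the catch and swing it wide open, about square to the cupboard's front. Leave the other things on the bench where they are.

Things in the scene. Friction and masses are not known exactly. Their poses are not given: they have to be found in the camera images.
- cupboard: Fixed grey steel cupboard, 200 wide (y) x 200 deep (x) x 200 mm high, closed roof. Origin on the bench under the middle of its open front; own x points into the cupboard, y to its left as the robot sees it, z up. A steel lip 12 mm thick (own x 0 to 12 mm) hangs 20 mm down from the roof's top at the front, over the whole width: the hook catches behind it.
- door_hinge (a point): Point on the door's vertical hinge axis, at the left end of the cupboard's front (own x 0, y +100 mm of the cupboard) at roof height (200 mm over the bench). Axes as the cupboard's. It does not move with the door.
- cupboard_door (a joint): Door angle, rad: 0 shut; grows as the free (right) edge swings out to the robot and then left; 1.57 is square to the front; stop at 1.9. Starts ajar at 0.25 to 0.28; the hook stops it at about 0.29 until pressed. Grey plate 192 mm wide from the hinge, 12 mm thick, inner face through the hinge axis, top edge 200 mm over the bench. Slightly stiff: it stays where it is left.
- latch_hook (a joint): How far the sprung hook is pushed down, m: 0 is up (rest), 0.016 the bottom stop. The barb clears the lip when down by more than 0.009. Spring: 4 N at the start of the travel, 8 N at the bottom. It rides straight up and down on the inside of the door.
- hook_pad (a point): Middle of the flat top of the hook's steel press pad (30 x 30 mm), 22 mm in from the door's inner face, 160 mm from the hinge along the door, 178 mm over the bench when up. Moves with door and hook; x square to the door, inwards; y along the door to the hinge. The gap between door and lip is about 44 mm wide here, open from above: enter with shut fingers, closing line along the door.
- hook_barb (a point): Top of the hook's barb: the hook is an 18 mm wide, 5 mm thick bar from the door inwards for 68 mm, and its last 8 mm stand 10 mm up behind the roof lip. With the hook held down, the same fingers can draw the door open by bearing on its inner face.
- door_bar (a point): Middle of the bar handle on the outside of the door, 8 mm thick, upright, 60 to 130 mm over the bench, 165 mm from the hinge, its middle 35 mm off the plate's inner face. Moves with the door. Pulling it does not open the door while the hook is up; it is not needed.
- adaptor: Loose steel pipe adaptor standing in front of the door: a solid turned piece 110 mm tall, foot 60 mm in diameter up to 35 mm, cone to 50 mm, then a plain neck 40 mm in diameter up to the top. 0.3 to 0.6 kg. Origin at the middle of its underside, z along its axis.
- crate: Fixed open white plastic crate with a slotted floor, 280 (own x) x 220 (own y) x 75 mm high, walls and floor 6 mm thick. Origin at the middle of its underside.
- bracket: Bystander lying in the crate along the wall on its own +x side: dark steel angle bracket, flat leg 30 x 160 x 5 mm, upright leg 50 mm tall at its +y end. Origin under the middle of the flat leg. Takes up the crate from own x +80 to +125 mm or so.
- cross_wrench: Bystander: four-way steel wheel wrench lying flat on the bench, 310 mm across, 24 mm thick. Origin under its middle.
- nut_tub: Bystander: clear plastic tub of wheel nuts, 170 mm across the rim, 75 mm high. Origin under its middle.
- wheel_nut_a: Bystander: single steel wheel nut, 32 mm across, 28 mm high, standing on the bench near the robot. Origin under its middle.
- wheel_nut_b: Bystander: single steel wheel nut, 32 mm across, 28 mm high, to the left of the cupboard. Origin under its middle.
- spray_can: Bystander: plain metal can, 64 mm across, 170 mm high. Origin under its middle.
Things that resemble listed ones, but are neither listed nor needed, are in the scene too. Of the things that look like the adaptor, take the one that is farthest to the robot's right at the start.

How it is judged (in metres and radians):
On the way, in this order (a step that is already met when the one before it is completed fails the run):
1. the adaptor stands upright on the crate's floor, let go, while the door is still held by its hook (x of adaptor in the frame of crate between -0.115 and 0.115 m and y of adaptor in the frame of crate between -0.085 and 0.085 m and z of adaptor in the frame of crate below 0.016 m and angle between adaptor's own z axis and vertical below 0.12 rad and linear speed of adaptor below 0.03 m/s and contact force between adaptor and the fingers below 0.2 N and value of joint cupboard_door below 0.33 rad), for 0.2 s.
2. the hook is pressed down by the fingers (by more than 7 mm) (value of joint latch_hook above 0.007 m and contact force between latch_hook and the fingers above 0.5 N), for 0.05 s.
3. the door has been drawn past the catch (value of joint cupboard_door above 0.5 rad), for 0.05 s.
At the end, for the whole second after the job is handed in: The cupboard door stands open by more than 1.25 rad and at rest, the hook has sprung back up (within 3 mm), and the adaptor stands upright (within 0.12 rad) on the crate's floor, its origin within 115 mm (crate's x) and 85 mm (crate's y) of the crate's middle, released and at rest (value of joint cupboard_door above 1.25 rad and velocity of joint cupboard_door between -0.05 and 0.05 rad/s and value of joint latch_hook below 0.003 m and x of adaptor in the frame of crate between -0.115 and 0.115 m and y of adaptor in the frame of crate between -0.085 and 0.085 m and z of adaptor in the frame of crate below 0.016 m and angle between adaptor's own z axis and vertical below 0.12 rad and linear speed of adaptor below 0.03 m/s and contact force between adaptor and the fingers below 0.2 N); the robot touches nothing.
It fails at once if a bystander (bracket, cross wrench, nut tub, either wheel nut, spray can) is shifted by more than 40 mm (distance of any of bracket, cross_wrench, nut_tub, wheel_nut_a, wheel_nut_b, spray_can from where it was at the start of the episode above 0.04 m).
It also fails if it takes over 58 s, if anything falls off the work surface, if the arm or the gripper's body presses on something with over 40 N, if the wrist force passes 120 N, or if a joint passes its speed limit or range.

## Working session

There is one attempt and no reset: what is moved stays moved. The work goes in short steps, Python scripts to look and compute and a tool call to move; the robot and the scene stay as the last step left them, time stands still between calls to the robot, and variables do not carry over. Pictures are saved under pics/ and viewed, and the job is handed in when it is done.

Besides the shell and the picture viewer there is one more tool, called after "Call:" as name([rows], argument=value, ...), one row to a line, values as JSON. servo_tool: Moves the arm, as the interface text tells. Its arguments: {"type":"object","properties":{"targets":{"type":"array","items":{"type":"array","items":{"type":"number"}}},"grip_force":{"type":"number"}},"required":["targets"]}

```bash
ls; mkdir -p pics; python3 - <<'E'
from cell import monitor, imaging, ticket, spot_in, pinpoint
import cv2,json
o=monitor.get_obs()
print(o)
for n in ["scene","top"]:
    d=imaging.read_camera(n); cv2.imwrite(f"pics/{n}0.png",d["frame"]); 
    print(n,d["K"].tolist(),d["world_from_camera"].round(3).tolist())
    for l in ["adaptor","crate","hook_pad","cupboard","door_hinge","door_bar","bracket","hook_barb"]:
        try: print(l,[( [round(v) for v in x["at"]],round(x["confidence"],2)) for x in pinpoint(n,l)], [( [round(v) for v in x["at"]],round(x["confidence"],2)) for x in spot_in(n,l)] if l!="door_hinge" else 0)
        except Exception as e: print(l,e)
E
```

```text
pics
{'time_s': 0.0, 'qpos': array([65.43883934, 18.44009388, -4.01764375, 83.17555993,  1.29697433,
       78.53910639, -3.25890368]), 'joint_velocities': array([ 0.0016559 ,  0.1213454 ,  0.02732107,  0.03446177, -0.06959329,
        0.03270061,  0.06699891]), 'effort': array([-1.46998882e-04, -4.91298902e+01, -4.04102588e-01, -3.12526917e+01,
       -6.39215251e-02,  4.37383074e-02,  1.73961776e-04]), 'tool_pos': array([ 0.27821877, -0.58683917,  0.22144431]), 'tool_rot': array([-1.79890601e+02,  6.94843743e-03,  2.53744265e+01]), 'force': array([-0.50085441, -0.8683007 ,  0.47841143]), 'wrist_torque': array([-0.0640751 ,  0.01508462,  0.08311912]), 'grip_width': 0.08724944031652027}
scene [[405.8746846061714, 0.0, 314.21030886002995], [0.0, 405.8746846061714, 201.26483616531462], [0.0, 0.0, 1.0]] [[0.149, 0.76, -0.632, 1.359], [0.989, -0.122, 0.086, -0.189], [-0.012, -0.638, -0.77, 1.091], [0.0, 0.0, 0.0, 1.0]]
adaptor [([429, 217], 0.93), ([386, 176], 0.81), ([363, 205], 0.6), ([415, 192], 0.56)] [([416, 183], 0.84), ([391, 168], 0.81), ([431, 208], 0.65)]
crate [([236, 214], 0.
[... 553 characters left out ...]
.025, -0.003, -0.073], [0.007, -0.165, -0.986, 1.318], [0.0, 0.0, 0.0, 1.0]]
adaptor [([272, 224], 0.84), ([221, 229], 0.78), ([234, 256], 0.7), ([209, 194], 0.59)] [([209, 194], 0.81), ([216, 229], 0.8), ([231, 256], 0.68), ([275, 220], 0.66), ([271, 267], 0.41)]
crate [([400, 236], 0.58)] [([405, 238], 0.58), ([272, 142], 0.44)]
hook_pad [([291, 173], 0.48)] [([292, 170], 0.41)]
cupboard [([277, 174], 0.86), ([275, 266], 0.34)] [([273, 143], 0.59), ([202, 173], 0.17)]
door_hinge [([234, 164], 0.58)] 0
door_bar [([289, 192], 0.81), ([293, 172], 0.3)] [([275, 178], 0.77)]
bracket [([410, 205], 0.87)] [([411, 204], 0.76)]
hook_barb [([293, 157], 0.45)] [([293, 173], 0.41), ([483, 239], 0.28)]
```

View pics/scene0.png

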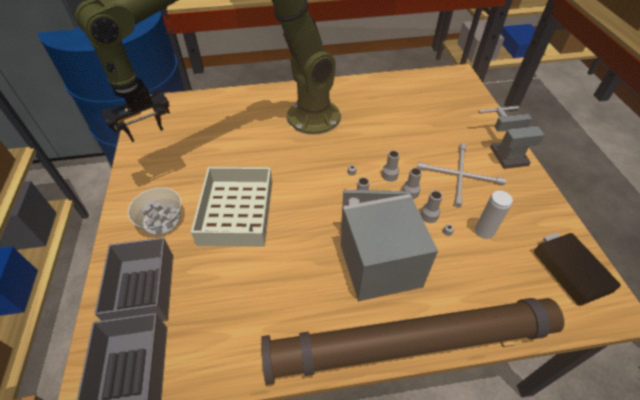

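View pics/top0.png

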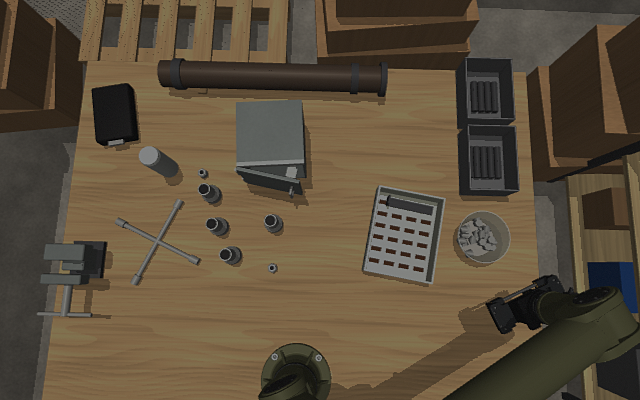

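Scene and top pictures: there are four adaptor look-alikes, at top pixels (272,222), (216,228), (230,255) and (208,193). Image right is the robot's right, so the one at (272,222) is the one I want. The crate is at (404,236) with its bracket at (410,204), the door's free edge is near (293,175), and the nut is at (272,268).

```bash
cat > h.py <<'E'
from cell import monitor, imaging, ticket, spot_in, pinpoint
import cv2,numpy as np
from scipy.spatial.transform import Rotation as R
def cloud(d):
    z=d["depth"];v,u=np.mgrid[:400,:640];K=d["K"]
    p=np.stack([(u-K[0,2])/K[0,0]*z,(v-K[1,2])/K[1,1]*z,z],-1)
    T=np.array(d["world_from_camera"]); return p@T[:3,:3].T+T[:3,3]
def ray(d,px,h):
    K=d["K"];T=np.array(d["world_from_camera"])
    r=T[:3,:3]@np.array([(px[0]-K[0,2])/K[0,0],(px[1]-K[1,2])/K[1,1],1]);o=T[:3,3]
    return o+r*(h-o[2])/r[2]
def pix(d,p):
    K=d["K"];T=np.array(d["world_from_camera"]);c=T[:3,:3].T@(np.asarray(p)-T[:3,3]);return K[:2,:2]@(c[:2]/c[2])+K[:2,2]
E
python3 - <<'E'
from h import *
for n in ["top","scene"]:
    d=imaging.read_camera(n);P=cloud(d)
    np.set_printoptions(precision=4,suppress=True)
    Z=P[...,2]
    if n=="top":
        cv2.imwrite("pics/topc.png",cv2.resize(d["frame"][130:300,190:450],None,fx=3,fy=3,interpolation=cv2.INTER_CUBIC))
        for px in [(272,224),(221,229),(234,256),(209,194)]: print("ad",ray(d,px,0))
        print("crate",ray(d,(400,236),0),"br",ray(d,(410,205),.006),"nut",ray(d,(272,268),.014))
        print("pad",ray(d,(291,173),.178),"hinge",ray(d,(234,164),.2),"barb",ray(d,(293,157),.185),"cup",ray(d,(277,174),0))
    # adaptor top ring
    X,Y=P[...,0],P[...,1]
    a=ray(d,(272,224),0) if n=="top" else a
    m=(np.hypot(X-a[0],Y-a[1])<.05)&(Z>.1)&(Z<.118)
    q=P[m]; print(n,"adtop",m.sum(),q.mean(0),q.min(0),q.max(0))
    if m.sum()>5: print(cv2.minEnclosingCircle(q[:,:2].astype(np.float32)))
    m=(np.hypot(X-a[0],Y-a[1])<.06)&(Z>.055)&(Z<.102)
    q=P[m]; print("neck",m.sum(),q.mean(0))
    if len(q)>8:
        f=np.linalg.lstsq(np.c_[2*q[:,:2],np.ones(len(q))],(q[:,:2]**2).sum(1),rcond=None)[0];print("circ",f[:2],np.sqrt(f[2]+f[0]**2+f[1]**2))
    # cupboard roof
    m=(Z>.192)&(Z<.21)&(X>.4)&(Y>-.2)&(Y<.35)
    l,c=cv2.connectedComponents(m.astype(np.uint8))
    for i in range(1,l):
        s=c==i
        if s.sum()>30:
            q=P[s]; print("roof",s.sum(),q.mean(0),cv2.minAreaRect(q[:,:2].astype(np.float32)),cv2.boxPoints(cv2.minAreaRect(q[:,:2].astype(np.float32))))
    # crate rim
    m=(Z>.068)&(Z<.082)&(X>.25)&(X<.7)&(Y<-.1)&(Y>-.43)
    l,c=cv2.connectedComponents(m.astype(np.uint8))
    for i in range(1,l):
        s=c==i
        if s.sum()>30:
            q=P[s]; print("rim",s.sum(),q.mean(0),cv2.minAreaRect(q[:,:2].astype(np.float32)),cv2.boxPoints(cv2.minAreaRect(q[:,:2].astype(np.float32))))
E
```

```text
ad [0.4926 0.0983 0.    ]
ad [0.4715 0.2698 0.    ]
ad [0.3822 0.2203 0.    ]
ad [0.5906 0.3191 0.    ]
crate [ 0.4625 -0.3363  0.    ] br [ 0.5686 -0.3702  0.006 ] nut [0.3458 0.0898 0.014 ]
pad [0.6296 0.0253 0.178 ] hinge [0.6473 0.1925 0.2   ] barb [0.6773 0.0205 0.185 ] cup [0.6669 0.0889 0.    ]
top adtop 131 [0.4936 0.0905 0.1099] [0.475  0.0717 0.1032] [0.513  0.1103 0.1171]
((0.49400463700294495, 0.09099330753087997), 0.02031925693154335)
neck 25 [0.485  0.0772 0.0787]
circ [0.4941 0.0909] 0.019771913709933118
roof 4604 [0.7386 0.0935 0.2001] ((0.7199933528900146, 0.09122100472450256), (0.26229381561279297, 0.2010081559419632), 3.6554574966430664) [[ 0.5827  0.1832]
 [ 0.5955 -0.0174]
 [ 0.8573 -0.0007]
 [ 0.8445  0.1999]]
rim 488 [ 0.4589 -0.3019  0.0747] ((0.46650972962379456, -0.3377509117126465), (0.22076278924942017, 0.2808944284915924), 80.11676788330078) [[ 0.3092 -0.4224]
 [ 0.5859 -0.4706]
 [ 0.6238 -0.2531]
 [ 0.3471 -0.2049]]
scene adtop 106 [0.4975 0.0914 0.1084] [0.4734 0.0731 0.1   ] [0.515  0.1116 0.1144]
((0.4944911003112793, 0.09298954159021378), 0.021399470046162605)
neck 41 [0.5062 0.0863 0.0928]
circ [0.4951 0.0912] 0.018776203917520065
roof 4877 [0.7488 0.0931 0.1986] ((0.7213003635406494, 0.0929398387670517), (0.2594849467277527, 0.20215551555156708), 3.863452434539795) [[ 0.585   0.185 ]
 [ 0.5987 -0.0167]
 [ 0.8576  0.0008]
 [ 0.8439  0.2025]]
rim 475 [ 0.4747 -0.31    0.0733] ((0.4663611650466919, -0.3367239236831665), (0.22150488197803497, 0.28924301266670227), 80.06151580810547) [[ 0.3048 -0.4209]
 [ 0.5897 -0.4708]
 [ 0.6279 -0.2526]
 [ 0.343  -0.2027]]
```

View pics/topc.png

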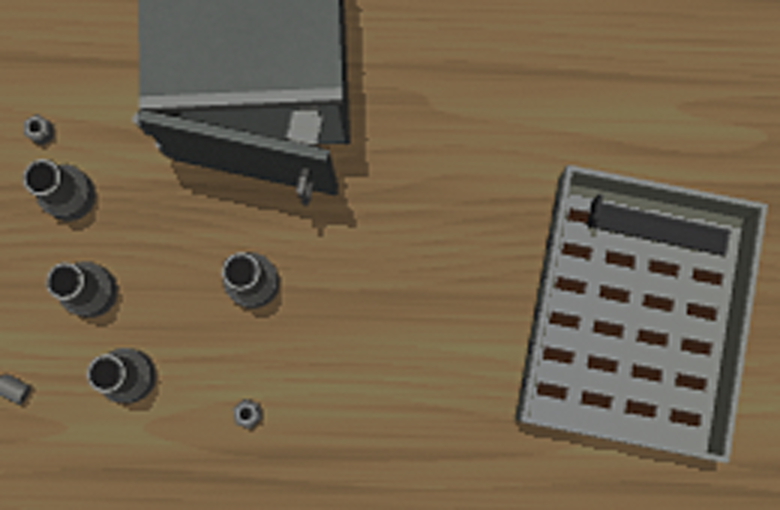

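The crop shows the chosen adaptor at (240,272), standing alone in front of the door, with its neck centred at about (0.4945, 0.091). The roof of the cupboard, the crate rim and the circle radius (20 mm) all agree with the given sizes.

```bash
cat > plan.py <<'E'
# usage: plan.py x y z yaw : total shift in tool axes from measured pose
import sys,math
from h import *
o=monitor.get_obs();p=o["tool_pos"];yaw=o["tool_rot"][2]
t=np.array([float(v) for v in sys.argv[1:4]]);d=R.from_euler("xyz",o["tool_rot"],degrees=True).inv().apply(t-p)
ty=float(sys.argv[4]);turn=-((ty-yaw+180)%360-180)
n=max(np.linalg.norm(d)/.0625,abs(turn)/10.7)
print("pos",p.round(4),"rot",o["tool_rot"].round(1),"q",o["qpos"].round(0),"F",o["force"].round(1),"grip",round(o["grip_width"],4),"t",o["time_s"])
print("shift",d.round(4),"turn",round(math.radians(turn),3),"rows",round(n,1))
E
python3 plan.py 0.43 -0.33 0.22 77
```

```text
pos [ 0.2785 -0.5873  0.2226] rot [180.    0.   25.4] q [65. 18. -4. 83.  1. 79. -3.] F [ 0.   0.4 -0.8] grip 0.0868 t 1.7
shift [ 0.2472 -0.1676  0.0026] turn -0.901 rows 4.8
```

Call:
servo_tool([
  [100, 0.05, -0.034, 0, -0.18],
  [100, 0.1, -0.068, 0, -0.36],
  [100, 0.15, -0.1, 0, -0.54],
  [100, 0.2, -0.134, 0, -0.72],
  [100, 0.247, -0.168, 0, -0.9],
], grip_force=30)

```text
time_s: 2.33
tool_pos: [0.4307, -0.3278, 0.2229]
tool_rot: [179.9, 0.0, 77.3]
force: [0.3, -0.5, 1.0]
grip_width: 0.087
```

```bash
python3 plan.py 0.49 -0.05 0.22 130
```

```text
pos [ 0.4307 -0.3278  0.2229] rot [179.9   0.   77.3] q [ 53.   6. -20.  98.   2.  76.  20.] F [ 0.3 -0.5  1. ] grip 0.087 t 2.325
shift [ 0.2841 -0.0032  0.0027] turn -0.92 rows 4.9
```

Call:
servo_tool([
  [100, 0.057, 0, 0, -0.18],
  [100, 0.114, -0.001, 0, -0.36],
  [100, 0.17, -0.002, 0, -0.54],
  [100, 0.228, -0.003, 0, -0.72],
  [100, 0.284, -0.003, 0, -0.9],
])

```text
time_s: 2.95
tool_pos: [0.4912, -0.0505, 0.223]
tool_rot: [180.0, 0.1, 128.8]
force: [0.7, -1.0, 1.3]
grip_width: 0.0872
```

```bash
python3 plan.py 0.4945 0.0915 0.19 165
```

```text
pos [ 0.4912 -0.0505  0.223 ] rot [1.800e+02 1.000e-01 1.288e+02] q [ 38.   1. -36. 104.   0.  76.  42.] F [ 0.7 -1.   1.3] grip 0.0872 t 2.95
shift [0.1086 0.0916 0.0328] turn -0.631 rows 3.4
```

Call:
servo_tool([
  [100, 0.027, 0.023, 0.005, -0.16],
  [100, 0.054, 0.046, 0.01, -0.32],
  [100, 0.081, 0.069, 0.02, -0.48],
  [100, 0.109, 0.092, 0.033, -0.63],
  [100, 0.109, 0.092, 0.033, -0.63],
])

```text
time_s: 3.58
tool_pos: [0.494, 0.0936, 0.189]
tool_rot: [180.0, -0.1, 165.0]
force: [-0.5, -0.3, 0.8]
grip_width: 0.0871
```

```bash
python3 plan.py 0.4945 0.0915 0.064 165; python3 - <<'E'
from h import *
d=imaging.read_camera("wrist");cv2.imwrite("pics/w1.png",d["frame"])
E
```

```text
pos [0.494  0.0936 0.189 ] rot [ 1.80e+02 -1.00e-01  1.65e+02] q [ 29.   4. -44. 105.   3.  72.  59.] F [-0.5 -0.3  0.8] grip 0.0871 t 3.575
shift [-0.0012 -0.002   0.125 ] turn -0.001 rows 2.0
```

View pics/w1.png

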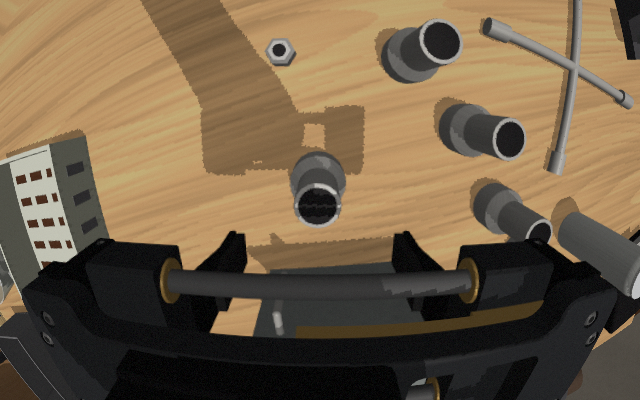

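The wrist view shows the adaptor top at (318,205), centred between the fingers at (235,250) and (402,250). Going down.

Call:
servo_tool([
  [100, -0.001, -0.002, 0.04, 0],
  [100, -0.001, -0.002, 0.085, 0],
  [100, -0.001, -0.002, 0.118, 0],
  [100, -0.001, -0.002, 0.126, 0],
  [20, -0.001, -0.002, 0.126, 0],
], grip_force=35)

```text
time_s: 4.25
tool_pos: [0.496, 0.0873, 0.0641]
tool_rot: [-180.0, 0.0, 164.5]
force: [-0.1, 0.5, 0.7]
grip_width: 0.0826
```

Call:
servo_tool([
  [20, 0, 0, 0, 0],
  [20, 0, 0, 0, 0],
  [20, 0, 0, 0, 0],
  [20, 0, 0, 0, 0],
])

```text
time_s: 4.75
tool_pos: [0.4958, 0.0883, 0.0639]
tool_rot: [180.0, 0.0, 164.6]
force: [0.2, 3.0, 1.6]
grip_width: 0.0452
```

Call:
servo_tool([
  [20, 0, 0, 0, 0],
  [20, 0, 0, 0, 0],
  [20, 0, 0, 0, 0],
])

```text
time_s: 5.12
tool_pos: [0.4962, 0.0891, 0.064]
tool_rot: [179.9, 0.1, 164.6]
force: [0.4, 3.9, 4.0]
grip_width: 0.0391
```

Call:
servo_tool([
  [20, 0, 0, -0.01, 0],
  [20, 0, 0, -0.04, 0],
  [20, 0, 0, -0.08, 0],
  [20, 0, 0, -0.12, 0],
  [20, 0, 0, -0.13, 0],
])

```text
time_s: 5.75
tool_pos: [0.4961, 0.087, 0.1952]
tool_rot: [-179.9, 0.2, 164.5]
force: [-0.1, 0.0, -5.5]
grip_width: 0.0397
```

```bash
python3 plan.py 0.475 -0.12 0.195 130;python3 plan.py 0.447 -0.3335 0.195 85; python3 - <<'E'
from h import *
d=imaging.read_camera("wrist");cv2.imwrite("pics/w2.png",d["frame"])
E
```

```text
pos [0.4961 0.087  0.1952] rot [-179.9    0.2  164.5] q [ 30.   4. -45. 104.   3.  73.  59.] F [-0.1  0.  -5.5] grip 0.0397 t 5.75
shift [-0.0349 -0.2052  0.0005] turn 0.603 rows 3.3
pos [0.4961 0.087  0.1952] rot [-179.9    0.2  164.5] q [ 30.   4. -45. 104.   3.  73.  59.] F [-0.1  0.  -5.5] grip 0.0397 t 5.75
shift [-0.0649 -0.4184  0.0008] turn 1.388 rows 7.4
```

View pics/w2.png

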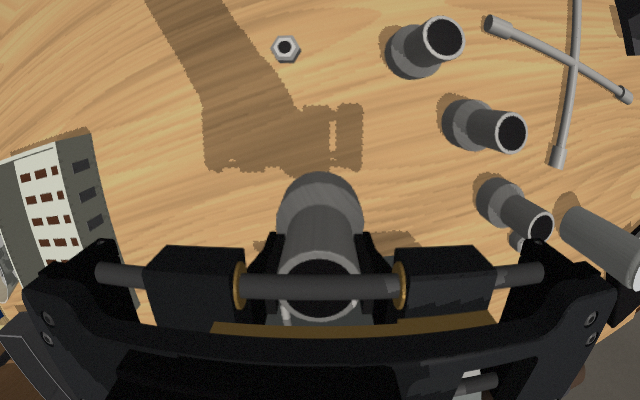

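The adaptor is held upright between the fingers, at (318,240), and the force reads about 5.5 N down. Moving to above the crate.

Call:
servo_tool([
  [20, -0.007, -0.045, 0, 0.15],
  [20, -0.015, -0.095, 0, 0.32],
  [20, -0.023, -0.15, 0, 0.5],
  [20, -0.032, -0.205, 0, 0.68],
  [20, -0.04, -0.258, 0, 0.85],
])

```text
time_s: 6.42
tool_pos: [0.4632, -0.1732, 0.1909]
tool_rot: [-179.8, -0.2, 115.5]
force: [0.8, 0.2, -4.5]
grip_width: 0.0398
```

```bash
python3 plan.py 0.447 -0.3335 0.195 85
```

```text
pos [ 0.4632 -0.1732  0.1909] rot [-179.8   -0.2  115.5] q [ 46.   2. -29. 106.   1.  72.  42.] F [ 0.8  0.2 -4.5] grip 0.0398 t 6.425
shift [-0.1377 -0.0837 -0.0042] turn 0.533 rows 2.9
```

Call:
servo_tool([
  [20, -0.042, -0.026, -0.002, 0.15],
  [20, -0.082, -0.05, -0.003, 0.31],
  [20, -0.115, -0.07, -0.004, 0.45],
  [20, -0.138, -0.084, -0.004, 0.53],
  [20, -0.138, -0.084, -0.004, 0.53],
])

```text
time_s: 7.05
tool_pos: [0.4472, -0.3346, 0.1942]
tool_rot: [-179.7, -0.1, 85.2]
force: [0.6, -0.3, -3.9]
grip_width: 0.0392
```

```bash
python3 plan.py 0.447 -0.3335 0.073 85;python3 - <<'E'
from h import *
d=imaging.read_camera("top");cv2.imwrite("pics/t2.png",cv2.resize(d["frame"][130:300,300:520],None,fx=3,fy=3))
d=imaging.read_camera("wrist");cv2.imwrite("pics/w3.png",d["frame"])
E
```

```text
pos [ 0.4472 -0.3346  0.1942] rot [-1.797e+02 -1.000e-01  8.520e+01] q [ 53.  10. -21.  98.   4.  74.  26.] F [ 0.6 -0.3 -3.9] grip 0.0392 t 7.05
shift [0.0009 0.0004 0.1212] turn 0.004 rows 1.9
```

View pics/t2.png

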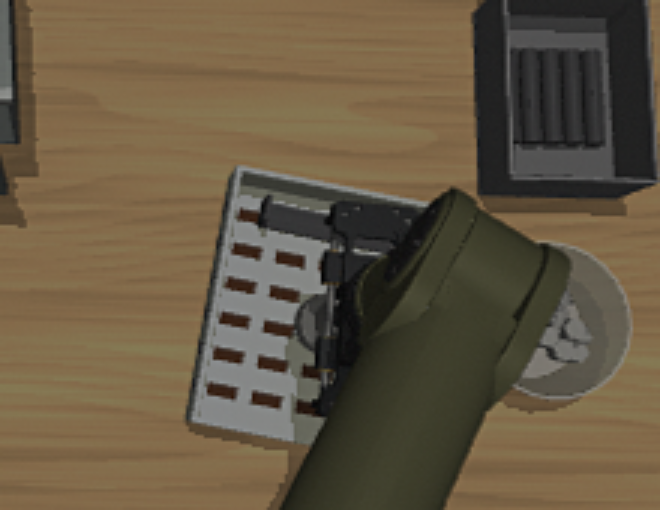

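View pics/w3.png

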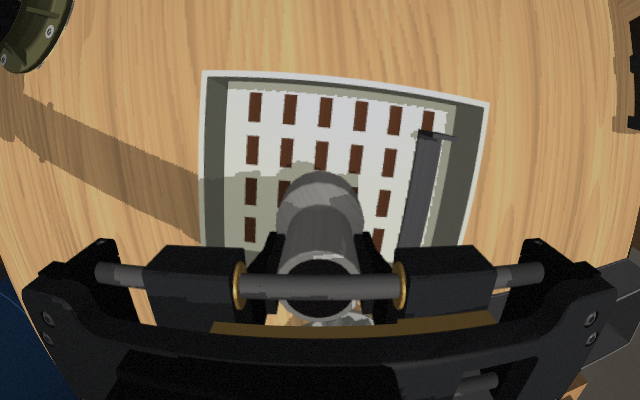

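The adaptor hangs over the clear part of the crate floor, away from the bracket (wrist view 425,190). Lowering it.

Call:
servo_tool([
  [20, 0, 0, 0.03, 0],
  [20, 0, 0, 0.07, 0],
  [20, 0, 0, 0.1, 0],
  [20, 0, 0, 0.115, 0],
  [20, 0, 0, 0.12, 0],
])

```text
time_s: 7.78
tool_pos: [0.4501, -0.3311, 0.0767]
tool_rot: [-179.9, -0.1, 85.6]
force: [0.1, -0.3, -3.3]
grip_width: 0.0392
```

Call:
servo_tool([
  [20, 0, 0, 0.002, 0],
  [20, 0, 0, 0.004, 0],
  [20, 0, 0, 0.005, 0],
])

```text
time_s: 8.15
tool_pos: [0.4507, -0.3325, 0.0733]
tool_rot: [179.9, 0.1, 85.5]
force: [0.8, 0.7, -5.3]
grip_width: 0.0395
```

Call:
servo_tool([
  [20, 0, 0, 0.002, 0],
  [20, 0, 0, 0.003, 0],
  [20, 0, 0, 0.004, 0],
  [20, 0, 0, 0.004, 0],
])

```text
time_s: 8.65
tool_pos: [0.4505, -0.3323, 0.0699]
tool_rot: [180.0, 0.0, 85.5]
force: [-1.7, 1.9, 4.2]
grip_width: 0.0397
```

Contact, and the load has reversed to +4.2 N. Releasing.

Call:
servo_tool([
  [100, 0, 0, 0, 0],
  [100, 0, 0, 0, 0],
  [100, 0, 0, 0, 0],
  [100, 0, 0, 0, 0],
  [100, 0, 0, 0, 0],
])

```text
time_s: 9.28
tool_pos: [0.4503, -0.3322, 0.0685]
tool_rot: [-180.0, 0.0, 85.5]
force: [0.0, 0.0, -0.6]
grip_width: 0.0808
```

Call:
servo_tool([
  [100, 0, 0, -0.02, 0],
  [100, 0, 0, -0.06, 0],
  [100, 0, 0, -0.11, 0],
  [100, 0, 0, -0.17, 0],
  [100, 0, 0, -0.2, 0],
])

```text
time_s: 9.9
tool_pos: [0.4514, -0.3327, 0.2725]
tool_rot: [179.8, 0.2, 85.5]
force: [0.5, -0.9, -1.1]
grip_width: 0.0872
```

```bash
python3 plan.py 0.53 -0.07 0.28 135;python3 - <<'E'
from h import *
d=imaging.read_camera("wrist");cv2.imwrite("pics/w4.png",d["frame"])
E
```

```text
pos [ 0.4514 -0.3327  0.2725] rot [179.8   0.2  85.5] q [ 53.   7. -21.  91.   3.  82.  27.] F [ 0.5 -0.9 -1.1] grip 0.0872 t 9.9
shift [ 0.268   0.058  -0.0081] turn -0.863 rows 4.6
```

View pics/w4.png

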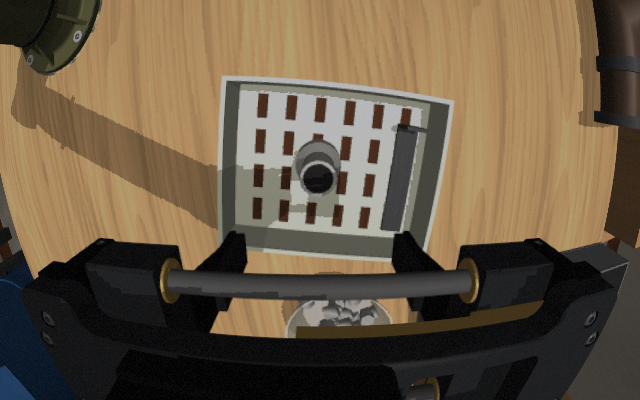

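The wrist view shows the adaptor standing upright in the crate, top at (318,180), clear of the bracket. Now I'll measure the door.

```bash
python3 - <<'E'
from h import *
np.set_printoptions(precision=4,suppress=True)
for n in ["top","scene"]:
    d=imaging.read_camera(n);P=cloud(d);X,Y,Z=P[...,0],P[...,1],P[...,2]
    cv2.imwrite(f"pics/{n}5.png",cv2.resize(d["frame"][130:240,220:350] if n=="top" else d["frame"][150:260,310:460],None,fx=5,fy=5,interpolation=cv2.INTER_CUBIC))
    back=(X>.68)&(X<.9)&(abs(Z-.2)<.008)&(Y>-.05)&(Y<.25)
    r=cv2.minAreaRect(P[back][:,:2].astype(np.float32));print(n,"roof",r)
    # door top: 
    th=np.deg2rad(3.7)
    ins=(abs(Z-.2)<.006)&(X>.56)&(X<.66)&(Y>-.03)&(Y<.16)
    l,c=cv2.connectedComponents(ins.astype(np.uint8))
    q=P[ins]; 
    # local coordinates
    f=np.array([.6513,.0868]);ex=np.array([np.cos(th),np.sin(th)]);ey=np.array([-ex[1],ex[0]])
    L=np.c_[(q[:,:2]-f)@ex,(q[:,:2]-f)@ey]
    k=L[:,0]<-.008; D=L[k]
    if len(D)>10:
        for a in np.arange(-.1,.1,.02):
            s=(D[:,1]>=a)&(D[:,1]<a+.02)
            if s.any(): print(round(a+.01,2),s.sum(),D[s,0].min().round(4),D[s,0].max().round(4),D[s,0].mean().round(4))
        cf=np.polyfit(D[:,1],D[:,0],1);print("fit",cf,"angle",np.arctan(cf[0]), "ymin",D[:,1].min())
    m=(Z>.165)&(Z<.186)&(X>.57)&(X<.68)&(Y>-.01)&(Y<.07)
    q=P[m];print("pad?",m.sum(),q.mean(0) if m.any() else 0, np.median(q[:,2]) if m.any() else 0)
    if m.any(): print(cv2.minAreaRect(q[:,:2].astype(np.float32)))
    for l in ["hook_pad","door_hinge","hook_barb"]:print(l,[(ray(d,x["at"],{"hook_pad":.178,"door_hinge":.2,"hook_barb":.185}[l]),x["confidence"]) for x in pinpoint(n,l)[:2]])
    m=(np.hypot(X-.4495,Y+.333)<.05)&(Z>.1)&(Z<.125);q=P[m]
    if m.any(): print("adtop",m.sum(),q.mean(0))
E
```

```text
top roof ((0.7631121873855591, 0.09428401291370392), (0.17650005221366882, 0.200509175658226), 3.715756416320801)
-0.09 7 -0.0611 -0.0528 -0.0567
-0.07 30 -0.0614 -0.0458 -0.0533
-0.05 30 -0.0551 -0.0421 -0.0486
-0.03 31 -0.0507 -0.0351 -0.0431
-0.01 27 -0.0462 -0.0318 -0.0382
0.01 32 -0.0404 -0.0249 -0.0335
0.03 32 -0.0358 -0.0204 -0.0278
0.05 31 -0.0299 -0.0143 -0.0226
0.07 21 -0.023 -0.0104 -0.0174
fit [ 0.2593 -0.0355] angle 0.25367102628134613 ymin -0.08443181285476445
pad? 171 [0.6293 0.0267 0.1777] 0.17787974793945138
((0.629541277885437, 0.03023378923535347), (0.07332402467727661, 0.06250371783971786), 83.41387176513672)
hook_pad [(array([0.6333, 0.0254, 0.178 ]), 0.54)]
door_hinge [(array([0.6379, 0.2043, 0.2   ]), 0.88)]
hook_barb [(array([0.6762, 0.0151, 0.185 ]), 0.54)]
adtop 140 [ 0.4502 -0.3286  0.1156]
scene roof ((0.7622990608215332, 0.09551773965358734), (0.17776483297348022, 0.20178097486495972), 4.018176078796387)
-0.09 5 -0.0579 -0.0475 -0.0522
-0.07 26 -0.0576 -0.0418 -0.0508
-0.05 30 -0.053 -0.037 -0.0453
-0.03 29 -0.0495 -0.0331 -0.0413
-0.01 31 -0.0448 -0.0281 -0.0364
0.01 26 -0.0405 -0.02 -0.0296
0.03 26 -0.0317 -0.0182 -0.0247
0.05 28 -0.0268 -0.0131 -0.0196
0.07 18 -0.0217 -0.0089 -0.0165
fit [ 0.2561 -0.0329] angle 0.25074632308290656 ymin -0.08325277305711064
pad? 156 [0.6177 0.0303 0.1767] 0.17701114217273506
((0.624763548374176, 0.031834959983825684), (0.07107125222682953, 0.030188171193003654), 81.1832046508789)
hook_pad [(array([0.6306, 0.0295, 0.178 ]), 0.4)]
door_hinge [(array([0.6466, 0.1823, 0.2   ]), 0.63)]
hook_barb [(array([0.6901, 0.0104, 0.185 ]), 0.43), (array([ 0.6007, -0.3065,  0.185 ]), 0.39)]
adtop 126 [ 0.4571 -0.3284  0.1128]
```

View pics/top5.png

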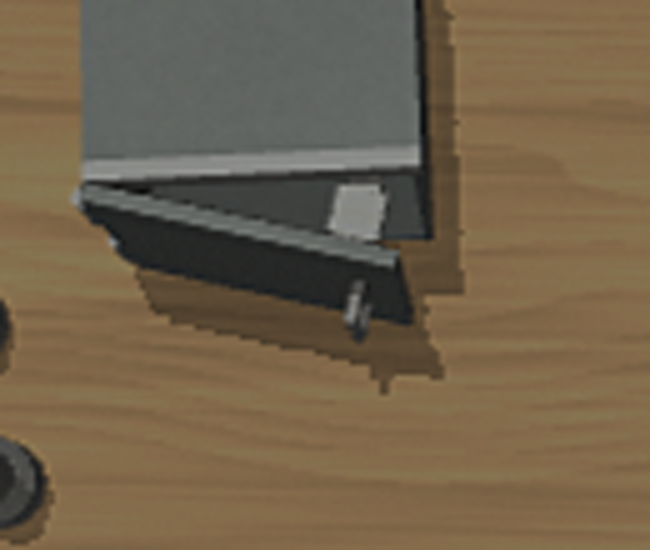

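View pics/scene5.png

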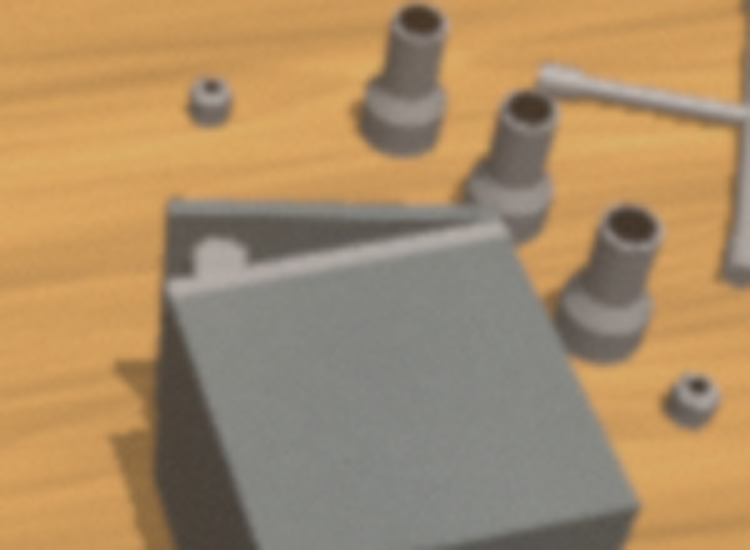

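The door angle comes out near 0.26 rad, and the pad and gap centre near (0.632, 0.026) at z 0.178. In the top crop the pad is at (357,211), between the lip edge at row 168 and the door edge at row 240. That makes the gap about 41 mm, in line with the given 44 mm.

```bash
python3 plan.py 0.632 0.026 0.27 168.7
```

```text
pos [ 0.4497 -0.3318  0.2671] rot [-1.799e+02 -1.000e-01  8.550e+01] q [ 53.   7. -21.  92.   3.  81.  27.] F [-0.5 -0.3  0.6] grip 0.0871 t 10.35
shift [ 0.3709  0.1539 -0.0027] turn -1.452 rows 7.8
```

Call:
servo_tool([
  [0, 0.046, 0.019, 0, -0.18],
  [0, 0.092, 0.038, 0, -0.36],
  [0, 0.138, 0.057, -0.001, -0.54],
  [0, 0.184, 0.076, -0.002, -0.72],
  [0, 0.23, 0.095, -0.003, -0.9],
], grip_force=30)

```text
time_s: 10.98
tool_pos: [0.5632, -0.1089, 0.2709]
tool_rot: [-180.0, -0.0, 137.4]
force: [0.3, -0.1, 0.5]
grip_width: 0.0451
```

```bash
python3 plan.py 0.632 0.026 0.26 168.7
```

```text
pos [ 0.5632 -0.1089  0.2709] rot [-180.    -0.   137.4] q [ 39.  11. -35.  89.   6.  82.  51.] F [ 0.3 -0.1  0.5] grip 0.0451 t 10.975
shift [0.0405 0.1459 0.0108] turn -0.546 rows 2.9
```

Call:
servo_tool([
  [0, 0.013, 0.049, 0.003, -0.18],
  [0, 0.026, 0.097, 0.006, -0.36],
  [0, 0.04, 0.146, 0.01, -0.54],
  [0, 0.04, 0.146, 0.01, -0.546],
  [0, 0.04, 0.146, 0.01, -0.546],
])

```text
time_s: 11.6
tool_pos: [0.6327, 0.0233, 0.2606]
tool_rot: [-179.9, -0.1, 168.3]
force: [0.3, -0.8, 0.2]
grip_width: 0.0013
```

```bash
python3 plan.py 0.632 0.026 0.21 168.7;python3 - <<'E'
from h import *
d=imaging.read_camera("wrist");cv2.imwrite("pics/w6.png",d["frame"])
d=imaging.read_camera("scene");cv2.imwrite("pics/s6.png",cv2.resize(d["frame"][110:260,280:480],None,fx=4,fy=4,interpolation=cv2.INTER_CUBIC))
E
```

```text
pos [0.6327 0.0233 0.2606] rot [-1.799e+02 -1.000e-01  1.683e+02] q [ 28.  20. -42.  81.  14.  84.  64.] F [ 0.3 -0.8  0.2] grip 0.0013 t 11.6
shift [0.0011 0.0026 0.0506] turn -0.006 rows 0.8
```

View pics/w6.png

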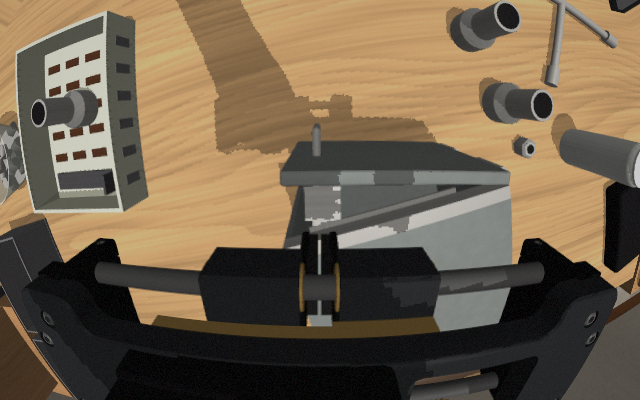

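View pics/s6.png

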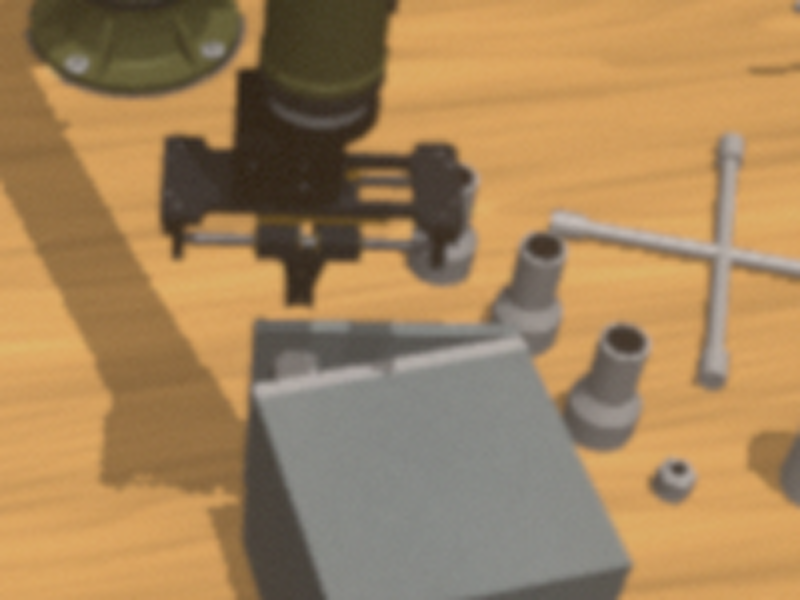

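Wrist view: the pad at (322,203) is in line with the shut fingers at (319,245), and the door edge is parallel to the closing line. Lowering to just above the roof, then checking again.

Call:
servo_tool([
  [0, 0, 0.001, 0.025, 0],
  [0, 0, 0.001, 0.045, 0],
  [0, 0, 0.001, 0.052, 0],
  [0, 0, 0.001, 0.052, 0],
])

```text
time_s: 12.2
tool_pos: [0.633, 0.0243, 0.2092]
tool_rot: [-180.0, -0.0, 168.3]
force: [0.5, 0.3, -0.5]
grip_width: 0.0008
```

```bash
python3 plan.py 0.632 0.026 0.166 168.7;python3 - <<'E'
from h import *
d=imaging.read_camera("wrist");cv2.imwrite("pics/w7.png",cv2.resize(d["frame"][120:320,230:430],None,fx=3,fy=3,interpolation=cv2.INTER_CUBIC))
d=imaging.read_camera("scene");cv2.imwrite("pics/s7.png",cv2.resize(d["frame"][150:250,310:430],None,fx=6,fy=6,interpolation=cv2.INTER_CUBIC))
E
```

```text
pos [0.633  0.0243 0.2092] rot [-180.    -0.   168.3] q [ 28.  22. -42.  86.  15.  78.  63.] F [ 0.5  0.3 -0.5] grip 0.0008 t 12.2
shift [0.0012 0.0015 0.0432] turn -0.006 rows 0.7
```

View pics/w7.png

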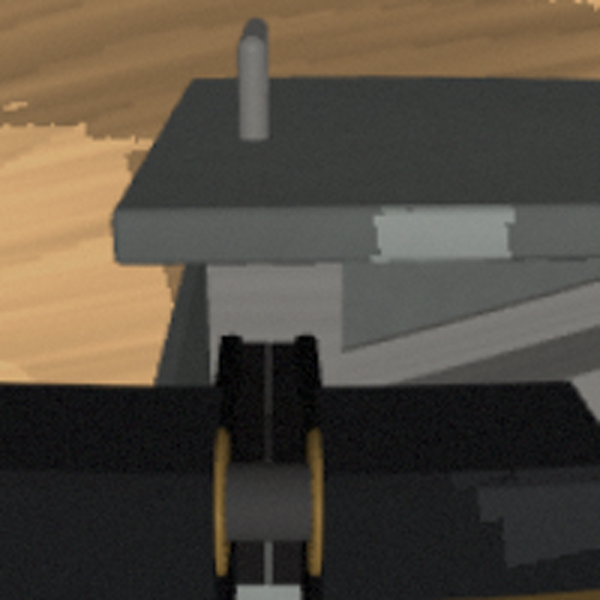

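View pics/s7.png

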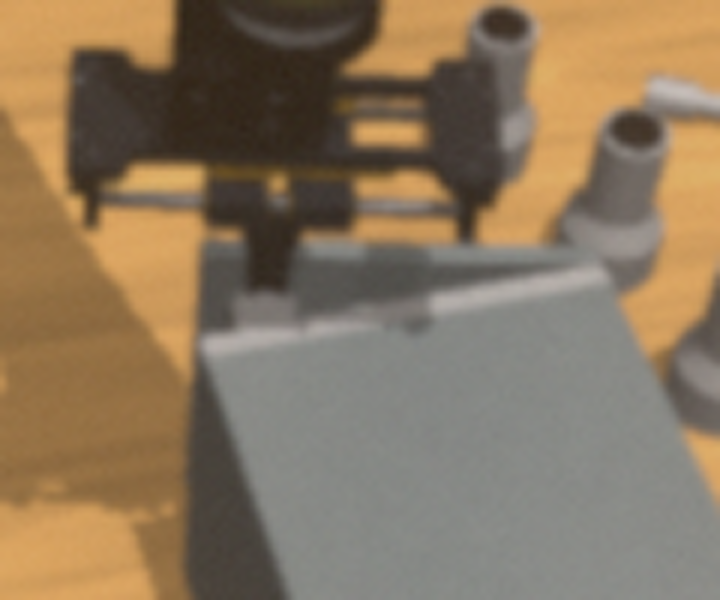

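The fingers (wrist crop 270,345) sit over the pad (275,310), clear of the door edge at row 262 and of the lip. Pressing.

Call:
servo_tool([
  [0, 0.001, 0.001, 0.015, 0],
  [0, 0.001, 0.001, 0.028, 0],
  [0, 0.001, 0.001, 0.036, 0],
  [0, 0.001, 0.001, 0.043, 0],
  [0, 0.001, 0.001, 0.045, 0],
])

```text
time_s: 12.92
tool_pos: [0.6331, 0.0261, 0.1652]
tool_rot: [180.0, 0.1, 168.4]
force: [-1.2, 0.7, 5.9]
grip_width: 0.0006
```

```bash
cat > arc.py <<'E'
# arc.py z b th1 th2 ... : rows from measured pose
import sys
from h import *
o=monitor.get_obs();p=o["tool_pos"];R0=R.from_euler("xyz",o["tool_rot"],degrees=True)
H=np.array([.645,.1871]);a=np.deg2rad(3.75);ex=np.array([np.cos(a),np.sin(a)]);ey=np.array([-ex[1],ex[0]])
q=p[:2]-H
print("pos",p.round(4),o["tool_rot"].round(1),"F",o["force"].round(1),"q",o["qpos"].round(0),"t",o["time_s"])
# door angle implied if finger face (9.5 mm) bears on the plate
r=np.hypot(*q);lx,ly=q@ex,q@ey
print("r",r.round(4),"theta if touching",(np.arctan2(-lx,-ly)+np.arcsin(.0095/r)).round(3),"polar",np.arctan2(-lx,-ly).round(3))
z,b=float(sys.argv[1]),float(sys.argv[2])
for t in map(float,sys.argv[3:]):
    d=-np.cos(t)*ey-np.sin(t)*ex;n=np.cos(t)*ex-np.sin(t)*ey
    w=H+.16*d+b*n;yaw=np.degrees(np.arctan2(-d[0],d[1]*1.0))
    yaw=np.degrees(np.arctan2(-n[1],-n[0]))
    s=R0.inv().apply(np.r_[w,z]-p);print(t,s.round(4),"turn",round(-np.radians(((yaw-o["tool_rot"][2]+180)%360)-180),3),"yaw",round(yaw,1))
E
python3 arc.py .164 .008 .262 .3 .35 .42 .5
```

```text
pos [0.6331 0.0261 0.1652] [1.800e+02 1.000e-01 1.684e+02] F [-1.2  0.7  5.9] q [ 28.  23. -41.  89.  16.  74.  62.] t 12.925
r 0.1614 theta if touching 0.198 polar 0.139
0.262 [0.0117 0.0001 0.0012] turn -0.006 yaw 168.7
0.3 [ 0.0178 -0.0001  0.0012] turn 0.032 yaw 166.6
0.35 [ 0.0258 -0.      0.0012] turn 0.082 yaw 163.7
0.42 [0.037  0.0007 0.0012] turn 0.152 yaw 159.7
0.5 [0.0497 0.0025 0.0012] turn 0.232 yaw 155.1
```

Call:
servo_tool([
  [0, 0.006, 0, 0.002, 0],
  [0, 0.012, 0, 0.002, 0],
  [0, 0.018, 0, 0.002, 0.03],
  [0, 0.026, 0, 0.002, 0.08],
  [0, 0.037, 0.001, 0.002, 0.15],
])

```text
time_s: 13.55
tool_pos: [0.5976, 0.0327, 0.1639]
tool_rot: [-179.9, 0.2, 159.6]
force: [-0.3, -3.2, 7.2]
grip_width: 0.0006
```

```bash
python3 arc.py .164 .008 .42 .49 .56 .63 .7 .77
```

```text
pos [0.5976 0.0327 0.1639] [-179.9    0.2  159.6] F [-0.3 -3.2  7.2] q [ 28.  19. -41.  94.  13.  72.  54.] t 13.55
r 0.1615 theta if touching 0.422 polar 0.363
0.42 [ 0.0012  0.0012 -0.0001] turn -0.002 yaw 159.7
0.49 [ 0.0124  0.001  -0.0001] turn 0.068 yaw 155.7
0.56 [ 0.0236  0.0016 -0.0001] turn 0.138 yaw 151.7
0.63 [ 0.0347  0.003  -0.0002] turn 0.208 yaw 147.7
0.7 [ 0.0457  0.0052 -0.0002] turn 0.278 yaw 143.6
0.77 [ 0.0565  0.0081 -0.0003] turn 0.348 yaw 139.6
```

Call:
servo_tool([
  [0, 0.012, 0.001, 0, 0.07],
  [0, 0.024, 0.002, 0, 0.14],
  [0, 0.035, 0.003, 0, 0.21],
  [0, 0.046, 0.005, 0, 0.28],
  [0, 0.057, 0.008, 0, 0.35],
])

```text
time_s: 14.18
tool_pos: [0.546, 0.0599, 0.1636]
tool_rot: [-179.9, 0.2, 139.5]
force: [-0.6, -3.1, 7.8]
grip_width: 0.0006
```

```bash
python3 arc.py .164 .008 .85 .93 1.01 1.09 1.17;  python3 - <<'E'
from h import *
d=imaging.read_camera("wrist");cv2.imwrite("pics/w8.png",d["frame"])
E
```

```text
pos [0.546  0.0599 0.1636] [-179.9    0.2  139.5] F [-0.6 -3.1  7.8] q [ 27.  12. -40. 101.   8.  70.  34.] t 14.175
r 0.1612 theta if touching 0.786 polar 0.727
0.85 [ 0.0118  0.0009 -0.0005] turn 0.078 yaw 135.0
0.93 [ 0.0246  0.0018 -0.0005] turn 0.158 yaw 130.5
1.01 [ 0.0372  0.0037 -0.0005] turn 0.238 yaw 125.9
1.09 [ 0.0497  0.0066 -0.0006] turn 0.318 yaw 121.3
1.17 [ 0.0619  0.0105 -0.0006] turn 0.398 yaw 116.7
```

View pics/w8.png

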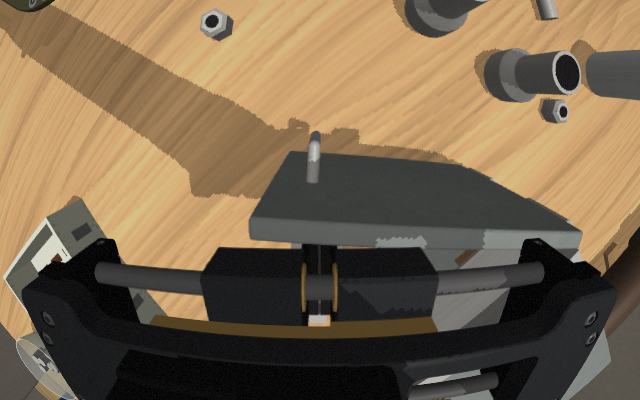

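The wrist view shows the door moving with the fingers: its edge at row 235 is right at the fingers (320,250), and the way ahead is free. Carrying on.

Call:
servo_tool([
  [0, 0.012, 0.001, 0, 0.08],
  [0, 0.025, 0.002, 0, 0.16],
  [0, 0.037, 0.004, 0, 0.24],
  [0, 0.05, 0.007, 0, 0.32],
  [0, 0.062, 0.01, 0, 0.4],
])

```text
time_s: 14.85
tool_pos: [0.5048, 0.1087, 0.1634]
tool_rot: [-180.0, 0.1, 116.6]
force: [-1.4, -1.0, 6.8]
grip_width: 0.0003
```

```bash
python3 arc.py .164 .008 1.25 1.32 1.39 1.45 1.49
```

```text
pos [0.5048 0.1087 0.1634] [-1.800e+02  1.000e-01  1.166e+02] F [-1.4 -1.   6.8] q [ 23.   7. -41. 105.   5.  69.   8.] t 14.85
r 0.1606 theta if touching 1.186 polar 1.127
1.25 [ 0.0118  0.0003 -0.0007] turn 0.078 yaw 112.1
1.32 [ 0.023   0.0011 -0.0007] turn 0.148 yaw 108.1
1.39 [ 0.0341  0.0025 -0.0007] turn 0.218 yaw 104.1
1.45 [ 0.0435  0.0044 -0.0007] turn 0.278 yaw 100.7
1.49 [ 0.0497  0.006  -0.0007] turn 0.318 yaw 98.4
```

Call:
servo_tool([
  [0, 0.012, 0, 0, 0.08],
  [0, 0.023, 0.001, 0, 0.15],
  [0, 0.034, 0.003, 0, 0.22],
  [0, 0.044, 0.004, 0, 0.28],
  [0, 0.052, 0.006, 0, 0.33],
])

```text
time_s: 15.48
tool_pos: [0.4868, 0.1588, 0.1635]
tool_rot: [180.0, 0.0, 97.8]
force: [-2.3, -0.5, 6.7]
grip_width: 0.0007
```

```bash
python3 arc.py .164 .014 1.49;  python3 - <<'E'
from h import *
d=imaging.read_camera("scene");cv2.imwrite("pics/s9.png",cv2.resize(d["frame"][110:260,280:480],None,fx=4,fy=4,interpolation=cv2.INTER_CUBIC))
E
```

```text
pos [0.4868 0.1588 0.1635] [180.    0.   97.8] F [-2.3 -0.5  6.7] q [ 18.   7. -42. 106.   5.  69. -17.] t 15.475
r 0.1607 theta if touching 1.518 polar 1.459
1.49 [-0.009   0.0007 -0.0005] turn -0.01 yaw 98.4
```

View pics/s9.png

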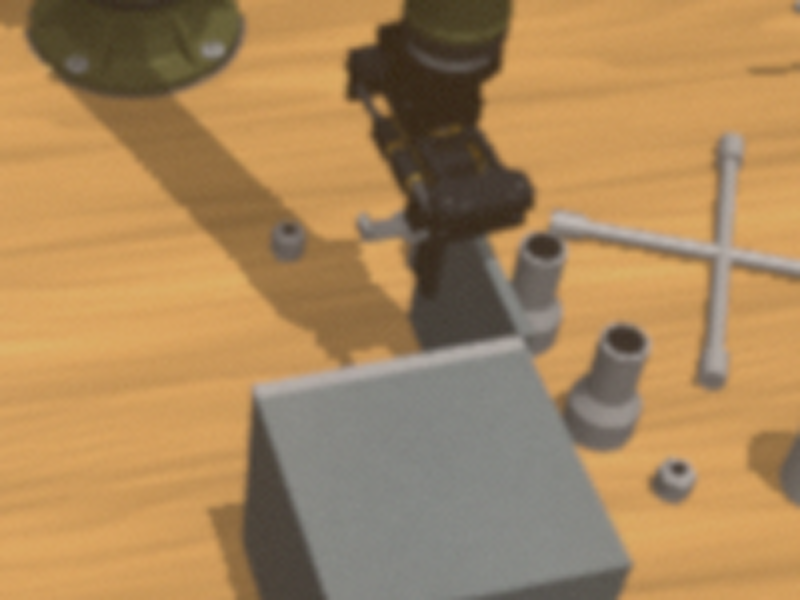

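The door (scene crop 465,300) stands about square to the front, with the barb at (385,225) and the pad under the fingers. Easing off the face and lifting away.

Call:
servo_tool([
  [0, -0.003, 0, 0, 0],
  [0, -0.004, 0, -0.006, 0],
  [0, -0.004, 0, -0.015, 0],
  [0, -0.004, 0, -0.04, 0],
  [0, -0.004, 0, -0.08, 0],
])

```text
time_s: 16.15
tool_pos: [0.4862, 0.154, 0.2419]
tool_rot: [-179.8, 0.0, 97.9]
force: [0.4, 0.4, -0.3]
grip_width: 0.0005
```

Call:
servo_tool([
  [0, 0, 0, -0.04, 0],
  [0, -0.06, 0, -0.05, 0],
  [0, -0.12, 0, -0.05, 0],
  [0, -0.18, 0, -0.05, 0],
  [0, -0.18, 0, -0.05, 0],
])

```text
time_s: 16.77
tool_pos: [0.5118, -0.0303, 0.2915]
tool_rot: [-179.9, 0.1, 97.3]
force: [0.3, 0.4, 0.3]
grip_width: 0.0004
```

```bash
python3 - <<'E'
from h import *
np.set_printoptions(precision=4,suppress=True)
o=monitor.get_obs();print(o["time_s"],o["tool_pos"],o["force"],o["joint_velocities"].round(2))
H=np.array([.645,.1871]);a=np.deg2rad(3.75);ex=np.array([np.cos(a),np.sin(a)]);ey=np.array([-ex[1],ex[0]])
for n in ["top","scene"]:
    d=imaging.read_camera(n);P=cloud(d);X,Y,Z=P[...,0],P[...,1],P[...,2]
    cv2.imwrite(f"pics/{n}10.png",d["frame"])
    m=(abs(Z-.2)<.006)&(X>.44)&(X<.62)&(Y>.14)&(Y<.26);q=P[m][:,:2]
    if m.sum()>10:
        v=cv2.fitLine(q.astype(np.float32),cv2.DIST_L2,0,.01,.01).ravel()[:2]; v=v if v[0]<0 else -v
        print(n,"door",m.sum(),np.arctan2(-(v@ex),-(v@ey)))
    m=(Z>.155)&(Z<.19)&(X>.46)&(X<.51)&(Y>.12)&(Y<.2);q=P[m]
    print("pad",m.sum(),np.percentile(q[:,2],[10,50,90]) if m.any() else 0)
    m=(np.hypot(X-.4495,Y+.333)<.05)&(Z>.1)&(Z<.13);q=P[m]
    if m.any(): print("adtop",m.sum(),q.mean(0),cv2.minEnclosingCircle(q[:,:2].astype(np.float32)))
E
```

```text
16.775 [ 0.5118 -0.0303  0.2915] [0.2694 0.379  0.337 ] [-2.55 -0.85 -5.45  0.3  -3.68  0.3  -1.82]
top door 253 1.5558724993096846
pad 196 [0.1736 0.1775 0.1809]
adtop 141 [ 0.4503 -0.3285  0.1157] ((0.45047616958618164, -0.3295542597770691), 0.020016923546791077)
scene door 182 1.5545116558181404
pad 157 [0.1692 0.1769 0.1817]
adtop 122 [ 0.457  -0.3286  0.1138] ((0.4534858763217926, -0.33030444383621216), 0.02203814871609211)
```

View pics/top10.png

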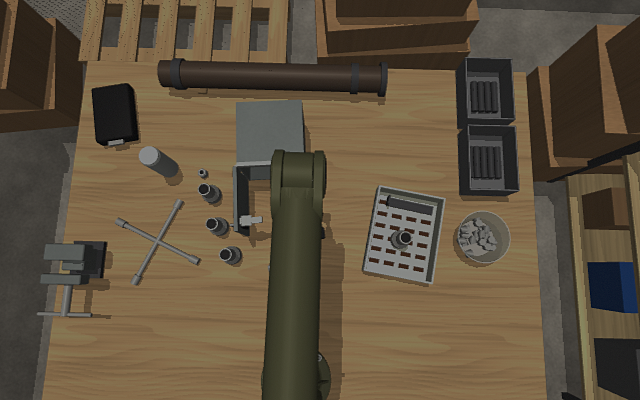

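View pics/scene10.png

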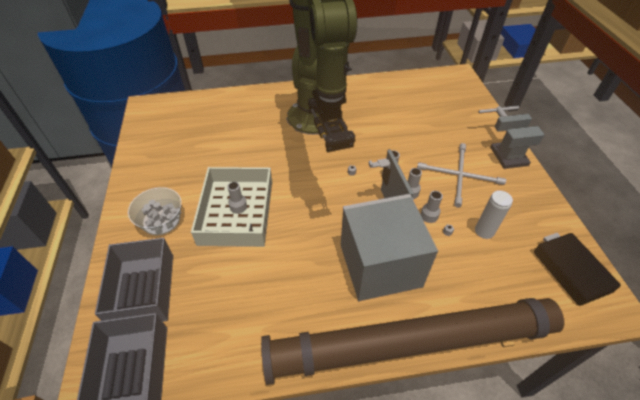

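Both pictures show the adaptor upright in the crate, at top (402,239) and scene (236,196), with its top at 0.116 m. The door is square at 1.55 rad, the pad is back at about 0.177 m, and the bystanders have not moved. I'll let the arm settle for a moment, then hand in.

Call:
servo_tool([
  [0, 0, 0, 0, 0],
  [0, 0, 0, 0, 0],
  [0, 0, 0, 0, 0],
])

```text
time_s: 17.25
tool_pos: [0.512, -0.0228, 0.2926]
tool_rot: [180.0, 0.0, 98.0]
force: [0.2, 0.1, 0.6]
grip_width: 0.0009
```

```bash
python3 -c "
from cell import ticket
print(ticket.sign_off())"
```

```text
the job is handed in; nothing more can be done
None
```

The job is done and handed in at about 17 s. The sign-off reports no verdict.

I took the rightmost adaptor, stood it upright in the crate clear of the bracket, and let go. Then I went through the gap with shut fingers, pressed the hook down by about 13–14 mm, and drew the door open with the hook held down. I lifted off and moved clear.

Last checks, from the top and scene cameras:
- **Door:** at 1.555 rad, about square to the front.
- **Hook:** the pad is back at 0.177–0.178 m, which is its rest height.
- **Adaptor:** upright, about 16 mm from the crate's middle. Its top read 0.114–0.116 m, as it should on the 6 mm floor.
- **Bystanders:** none look moved in the pictures. I did not measure their positions.
- **Robot:** touching nothing, with the force reading under 1 N.

Small disagreements:
- The cameras differ by 3–7 mm on the adaptor's position.
- Before opening, estimates of the door angle ranged from 0.25 to 0.28 rad.
- Pad estimates differed by about 6 mm, so I used a middle value.

No check failed.

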